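# Roll the brass tube into its V-rest

### The arm

A 7-joint arm with a two-finger parallel gripper is mounted at the origin on a cart in front of the work surface, level with it; the furniture and walls round the work are solid. World frame = base frame: x ahead of the robot, y to its left, z up, the work surface at z = 0. Lengths are in m, angles in rad, forces in N, time in s.
With the tool pointing down it reaches from about 0.4 to 0.85 m from the base axis. Payload 10.4 kg.
Tool frame: the origin (TCP) lies midway between the tips of the shut fingers; the grasp point (between the pads) lies 19 mm behind it; z points along the fingers, y is the line along which they close (so a half turn about z gives the same grasp; the last joint's range is limited). The gripper opens to 87 mm and grips with 3 to 60 N. Pads are 19 mm wide; open, the fingers measure 117 mm over their backs; the gripper's body (75 mm by 190 mm) begins 51 mm behind the grasp point.
Start: joints at [-1.298, 0.332, -0.065, 1.46, 0.022, 1.35, -0.088], TCP at [0.182, 0.598, 0.223] pointing down, gripper open.
Joint ranges: [-2.6, 2.6], [-0.5, 2.12], [-1.47, 1.34], [0.16, 2.42], [-1.27, 4.41], [0.06, 2.06], [-2.6, 2.6]. Speed limits (rad/s): [2.22, 2.22, 2.79, 2.79, 3.14, 3.14, 3.14].

### API

Orientations are given as a unit quaternion [x, y, z, w].
In Python, from bench import sensors, eyes, order gives the robot as it stands.
- The arm moves only by the tool arm_command, never from a script. Its argument "steps" is a list of rows, each an object with "rot": the turn, a rotation vector about the world's x, y, z in degrees, a list of three; "slide": the shift along the world's x, y, z in m, a list of three; "grip": the opening, from 0 (shut) to 1 (fully open). A call has exactly 8 rows; each row shifts and turns the commanded pose from where the row before left it; what a row does not reach is not made up. A row lasts 1/8 s, in which the tool goes at most 62.5 mm and 10.7 degrees, less where a joint would pass 70% of its speed; a pose out of reach is approached as far as the arm can. A call with a gripper value outside its range is refused whole. The fingers move at their own pace and stop on an object; "newtons" is the grip in N (left out, the last holds). Time passes only in rows, so rows that do not move let the fingers close, or fill a call up. It gives the time, the measured TCP pose, the force, the opening and the grip force at its end, in the units of the state.
- sensors.read_state(): the state, without advancing time (a new reading comes with each control period).
- eyes.camera(name): name is "side" or "top"; returns a dict with "pixels" (480x640x3 uint8, red, green, blue), "intrinsics" (3x3 intrinsics, pixels), "k1" (the pictures are not rectified: a ray, as slopes to the right and down, at radius r is drawn at 1 + k1 r^2 times it, then the intrinsics apply), "pose" (4x4, takes a point from camera to world coordinates). Camera axes: x right, y down, z forward; pixel columns grow to the right and rows downward; lengths in m; the calibration is good to about 2 mm. A picture is of the moment at which its call begins. There is no depth.
- order.close_job(): hands the job in; it is judged then, once.
Trained networks look in a picture, given as the dict that the camera call returned (one of the last four; its "shot" number tells which), for a name from the list of things; names that differ only in an ending like _2 or _b are one class to them, and where a whole thing is asked for, a point or a joint stands for the part that bears it (a point fixed in the world has none). Each returns a list of dicts, best first, with "conf" (0 to 1); they miss things now and then, are a little off and sometimes report something else, mostly with a low value. They report only what shows in the picture. A call takes as long as a camera call. They do not tell look-alikes from the thing itself.
- eyes.look_for(name, picture): "bbox" ([left, top, right, bottom] in pixels, round what is visible of it).
The state is a dict: "time": time; "joint_positions": joint angles; "joint_vel": joint speeds; "joint_torque": joint torques, N m; "ee_pos": TCP position; "eef_rot": TCP orientation; "ft_force": force on the tool from outside, world axes, zero at the start; "torque": the same for the moment, N m; "width": finger opening in m; "grip_force": force on a finger pad.
Only numpy, scipy, OpenCV 4.12 (cv2) and the standard library are available. Lean on these libraries where they do the work, as an engineer would, in place of code of your own. Each camera call takes 0.05 s, during which the arm holds its last target. There are 200 camera calls.

### The job

Roll the brass tube across the table and up the low ramp of the V-shaped aluminium rest until it drops into the groove, so that it can be measured there. Only push it along gently with the fingers: do not grip, squeeze or lift it. It must end lying along the groove with its whole length on the rest, and still. Leave the other things where they are.

Things in the scene. Friction and masses are not known exactly. Their poses are not given: they have to be found in the camera images.
- tube: smooth yellow brass tube with black end discs, diameter 40 mm, length 140 mm, 0.3 to 0.6 kg, lying in front of the ramp, 120 to 165 mm from the groove, up to 0.15 rad off parallel to it. Origin at its centre, y along its axis; x and z turn as it rolls. Slippery (friction about 0.4). Let go on the table it soon stops; on the ramp it rolls back.
- v_rest: fixed aluminium rest with a V groove, 210 mm wide (y), 133 mm deep (x), 42.5 mm high at the back. Origin on the table under the middle of the groove line; +x is the way the tube must roll, y runs along the groove. Ramp from the table at x = -95 mm to a lip at x = -24 mm; then 30 degrees down to the groove at x = 0, then 60 degrees up to the back rail.
- lip (a point): middle of the lip at the top of the ramp, 16 mm above the table; crossing it, the tube's centre is 36 mm above the table. Axes as the rest's
- seat (a point): where the centre of a seated tube lies: 7 mm in front of the groove line, 29 mm above the table; the seated tube's axis is parallel to this point's y
- loupe: folding pocket loupe, dark flat covers round a pale ring, 29 x 48 x 22 mm; bystander; origin under its centre
- tape_measure: round flat red tape measure, 56 x 55 x 18 mm; bystander; origin under its centre
- lens_cap: round black lens cap, diameter 66 mm, 9 mm high; bystander; origin under its centre
- photo_scale: checkered black and white scale bar, 20 x 118 x 10 mm, long along its own y; bystander; origin under its centre
- masking_tape: roll of cream masking tape lying flat, diameter 73 mm, 24 mm high; bystander; origin under its centre
- weight: brown leather weight, rounded, 32 x 80 x 21 mm, long along its own y; bystander; origin under its centre
There are look-alikes about, which are no part of the job. Leave any orange or purple look-alike of the tube alone.

How it is judged:
By the outcome, as a careful person would: the job done as asked, in the order asked, and still so for the second after the job is handed in, with the robot touching nothing.
It also fails if it takes over 40 s, if anything falls off the work surface, if the arm or the gripper's body presses on something with over 40 N, if the wrist force passes 120 N, or if a joint passes its speed limit or range.

## Working session

There is one attempt and no reset: what is moved stays moved. The work goes in short steps, Python scripts to look and compute and a tool call to move; the robot and the scene stay as the last step left them, time stands still between calls to the robot, and variables do not carry over. Pictures are saved under pics/ and viewed, at most 10 in all, crops included, and the job is handed in when it is done.

Besides the shell and the picture viewer there is one more tool, called after ">>>" as name(argument=value, ...) on one line, values as JSON. arm_command: Moves the arm, as the interface text tells. Its arguments: {"type":"object","properties":{"steps":{"type":"array","items":{"type":"object","properties":{"rot":{"type":"array","items":{"type":"number"}},"slide":{"type":"array","items":{"type":"number"}},"grip":{"type":"number"}}}},"newtons":{"type":"number"}},"required":["steps"]}

```bash
ls; mkdir -p pics
cat > h.py <<'E'
import numpy as np, cv2
from bench import sensors, eyes, order
def ray(p,uv):
    K=p["intrinsics"];K=np.array(K);k1=p["k1"];T=np.array(p["pose"])
    d=(np.array(uv,float)-K[:2,2])/[K[0,0],K[1,1]]
    s=d.copy()
    for _ in range(30): s=d/(1+k1*(s@s))
    return T[:3,3],T[:3,:3]@np.array([s[0],s[1],1])
def at(p,uv,z):
    o,r=ray(p,uv); return o+r*(z-o[2])/r[2]
def proj(p,X):
    K=np.array(p["intrinsics"]);T=np.array(p["pose"])
    c=T[:3,:3].T@(np.array(X,float)-T[:3,3]); s=c[:2]/c[2]; s=s*(1+p["k1"]*(s@s))
    return s*[K[0,0],K[1,1]]+K[:2,2]
def save(p,n): cv2.imwrite("pics/"+n,p["pixels"][:,:,::-1])
E
python3 - <<'E'
from h import *
for n in("top","side"):
    p=eyes.camera(n); save(p,n+"1.png"); print(n,np.round(p["pose"],3).tolist(),p["k1"])
    for o in ["tube","v_rest","loupe","tape_measure","lens_cap","photo_scale","masking_tape","weight"]:
        for d in eyes.look_for(o,p)[:3]: 
            b=d["bbox"]; print(o,round(d["conf"],2),np.round(b).tolist(), np.round(at(p,[(b[0]+b[2])/2,(b[1]+b[3])/2],0.015),3)[:2])
s=sensors.read_state(); print(s["ee_pos"],s["eef_rot"],s["time"],s["width"])
E
```

```text
pics
top [[-0.077, -0.969, 0.233, 0.297], [-0.997, 0.075, -0.019, -0.039], [0.001, -0.234, -0.972, 1.153], [0.0, 0.0, 0.0, 1.0]] -0.11104239936426472
tube 0.89 [434.0, 268.0, 490.0, 334.0] [ 0.422 -0.331]
tube 0.66 [171.0, 302.0, 202.0, 379.0] [0.387 0.218]
tube 0.62 [438.0, 177.0, 494.0, 236.0] [ 0.615 -0.366]
v_rest 0.96 [209.0, 173.0, 319.0, 256.0] [0.63  0.051]
loupe 0.95 [165.0, 205.0, 194.0, 226.0] [0.64  0.225]
lens_cap 0.77 [166.0, 158.0, 198.0, 190.0] [0.732 0.22 ]
photo_scale 0.63 [312.0, 230.0, 370.0, 262.0] [ 0.552 -0.1  ]
masking_tape 0.66 [364.0, 206.0, 408.0, 245.0] [ 0.587 -0.195]
weight 0.77 [336.0, 269.0, 364.0, 305.0] [ 0.467 -0.111]
weight 0.62 [153.0, 253.0, 179.0, 280.0] [0.536 0.255]
weight 0.41 [207.0, 174.0, 318.0, 256.0] [0.629 0.054]
side [[0.949, -0.154, 0.275, 0.221], [-0.315, -0.445, 0.838, -1.044], [-0.007, -0.882, -0.471, 0.624], [0.0, 0.0, 0.0, 1.0]] -0.09838015606030674
tube 0.89 [275.0, 322.0, 350.0, 387.0] [ 0.428 -0.326]
tube 0.81 [200.0, 209.0, 260.0, 236.0] [0.384 0.217]
tube 0.63 [384.0, 321.0, 471.0, 362.0] [ 0.624 -0.358]
v_rest 0.57 [317.0, 210.0, 383.0, 267.0] [0.631 0.043]
loupe 0.5 [321.0, 202.0, 338.0, 216.0] [0.637 0.212]
tape_measure 0.73 [278.0, 204.0, 298.0, 216.0] [0.537 0.241]
lens_cap 0.72 [352.0, 200.0, 378.0, 209.0] [0.733 0.208]
photo_scale 0.66 [332.0, 263.0, 347.0, 295.0] [ 0.549 -0.116]
masking_tape 0.95 [353.0, 278.0, 388.0, 316.0] [ 0.583 -0.197]
weight 0.78 [276.0, 280.0, 317.0, 295.0] [ 0.459 -0.118]
[0.1821812  0.59788215 0.22257439] [1.47353054e-01 9.89083958e-01 4.49583816e-05 9.24284085e-07] 0.9 0.08691386186158967
```

View pics/top1.png

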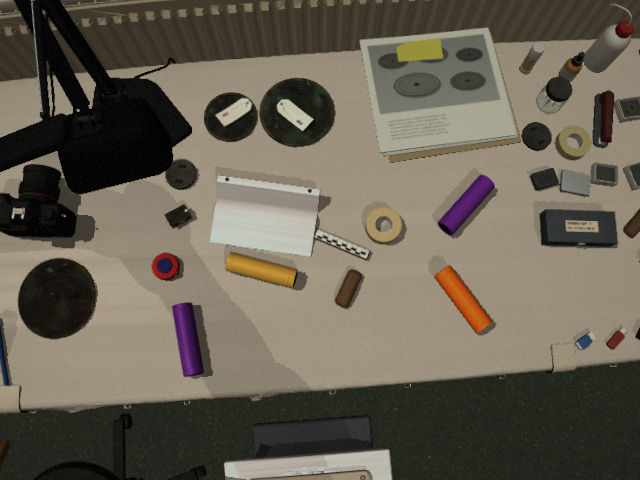

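View pics/side1.png

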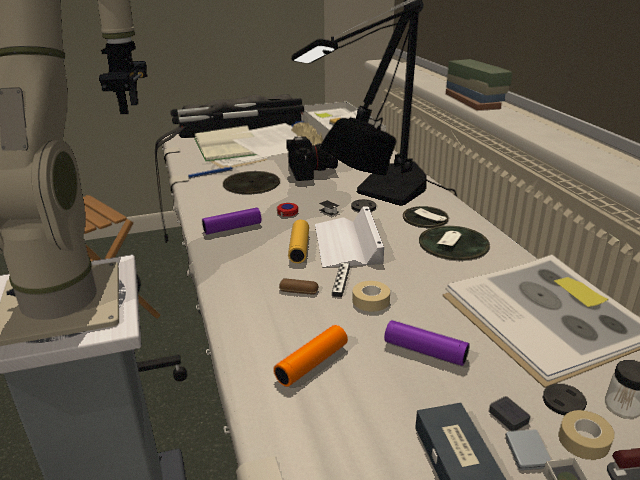

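```bash
cat > fit.py <<'E'
from h import *
from scipy.optimize import minimize
a=np.linspace(0,2*np.pi,40,endpoint=False)
def hull(p,x,y,th,z=.02,tilt=0):
    ax=np.array([-np.sin(th),np.cos(th),0]); u=np.array([np.cos(th),np.sin(th),0])
    P=[np.array([x,y,z])+s*.07*ax+.02*(np.cos(t)*u+np.sin(t)*np.array([0,0,1])) for s in(-1,1) for t in a]
    return cv2.convexHull(np.array([proj(p,q) for q in P],np.float32))[:,0]
def mask(p):
    h=cv2.cvtColor(p["pixels"],cv2.COLOR_RGB2HSV)
    m=cv2.inRange(h,(15,110,50),(28,255,255))
    return m
def tube(p,guess,z=.02,r=130):
    """axis ends in the world at height z from yellow mask, via area-moment fit of projected cylinder"""
    m=mask(p); c=proj(p,[guess[0],guess[1],z]).astype(int)
    w=np.zeros_like(m); cv2.circle(w,(int(c[0]),int(c[1])),r//2,255,-1); m&=w
    m=cv2.morphologyEx(m,cv2.MORPH_CLOSE,np.ones((5,5)))
    n,l,s,_=cv2.connectedComponentsWithStats(m); k=1+np.argmax(s[1:,4]); m=(l==k).astype(np.uint8)
    S=4
    big=cv2.resize(m,None,fx=S,fy=S,interpolation=cv2.INTER_LINEAR)
    def cost(v):
        i=np.zeros_like(big); cv2.fillConvexPoly(i,np.round((hull(p,*v,z=z)+.5)*S).astype(np.int32),1)
        return (i!=big).sum()/(i|big).sum()
    g=np.array(guess,float)
    o=minimize(cost,g,method="Nelder-Mead",options=dict(initial_simplex=g+np.array([[0,0,0],[.02,0,0],[0,.02,0],[0,0,.2]])))
    return o.x,o.fun,s[k]
E
python3 - <<'E'
from fit import *
for n in("top","side"):
    p=eyes.camera(n)
    print(n,*[ (np.round(r[0],4),round(r[1],3),r[2]) for r in [tube(p,[.505,.06,0.1])]])
    x,y,w,h=(200,165,180,135) if n=="top" else (270,190,140,120)
    c=p["pixels"][y:y+h,x:x+w,::-1]; cv2.imwrite(f"pics/c_{n}.png",cv2.resize(c,None,fx=4.4 if n=="top" else 5,fy=4.4 if n=="top" else 5,interpolation=cv2.INTER_CUBIC))
E
```

```text
top (array([ 0.5153,  0.0633, -0.3353]), np.float64(0.055), array([ 225,  252,   73,   36, 1395], dtype=int32))
side (array([ 0.521 ,  0.0851, -0.3278]), np.float64(0.306), array([288, 219,  21,  45, 599], dtype=int32))
```

View pics/c_top.png

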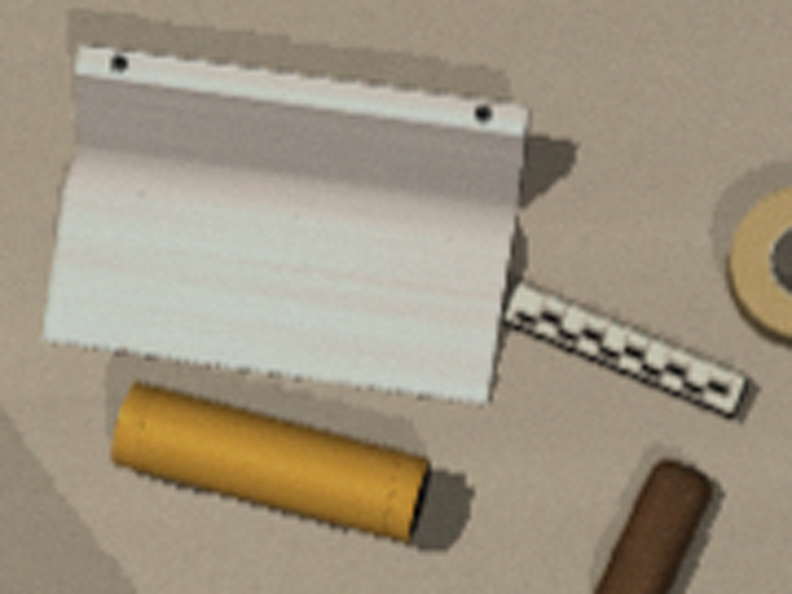

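View pics/c_side.png

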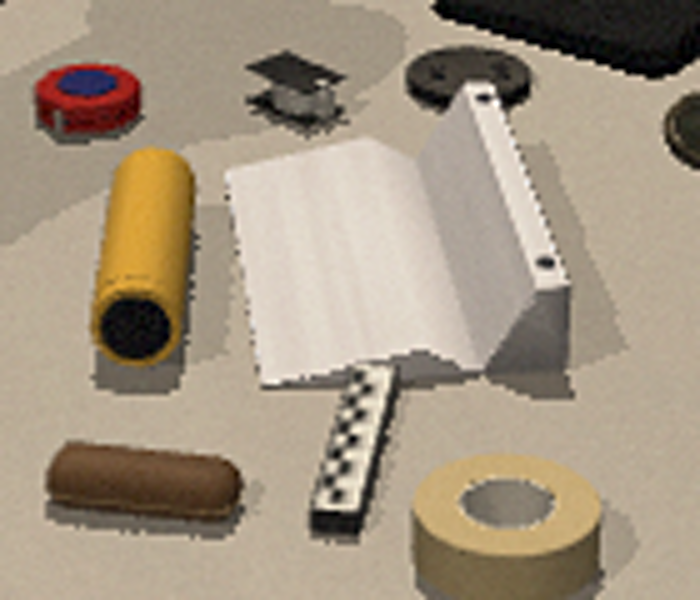

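Run:
```python
from fit import *
from scipy.optimize import least_squares
t=eyes.camera("top"); s=eyes.camera("side")
L=np.array([[-.095,.105,0],[-.095,-.105,0],[.038,.105,.0425],[.038,-.105,.0425]])
o=lambda u,f,a:(np.array(u)+.5)/f-.5+a
ct=[o(u,4.4,(200,165)) for u in [(45,342),(490,402),(78,47),(526,106)]]
cs=[o(u,5,(270,190)) for u in [(228,172),(262,386),(496,85),(570,286)]]
def W(v): 
    c,n=np.cos(v[2]),np.sin(v[2]); return L@np.array([[c,-n,0],[n,c,0],[0,0,1]]).T+[v[0],v[1],0]
for nm,ps in (("t",[(t,ct)]),("s",[(s,cs)]),("both",[(t,ct),(s,cs)])):
    r=least_squares(lambda v:np.concatenate([proj(p,X)-u for p,c in ps for X,u in zip(W(v),c)]),[.6,.05,-.2])
    print(nm,np.round(r.x,4),np.round(r.fun,1))
# side fit with dark disc added
import fit
def m2(p):
    h=cv2.cvtColor(p["pixels"],cv2.COLOR_RGB2HSV); m=cv2.inRange(h,(15,110,50),(28,255,255))
    d=cv2.inRange(h[...,2],0,45); w=np.zeros_like(d)
    if p is s: w[245:263,287:308]=255
    else: w[265:290,290:300]=255
    return m|(d&w)
fit.mask=m2
for p in(t,s): print([np.round(k,4) for k in tube(p,[.515,.063,-.3])])
print(proj(t,[0,0,0]))
```

```text
t [ 0.6535  0.0451 -0.212 ] [-0.2  0.4 -0.3  0.3  0.2 -0.2  0.3 -0.6]
s [ 0.6542  0.0456 -0.2331] [-0.   0.1 -0.2  0.3  0.1 -0.4  0.1 -0. ]
both [ 0.6537  0.0451 -0.2202] [-0.5 -0.1 -0.7  0.6  0.4 -0.6  0.5 -0.2 -0.7  0.4  0.3  0.7 -0.6 -0.4
  0.6 -0. ]
[array([ 0.5151,  0.0628, -0.338 ]), np.float64(0.0463), array([ 225,  252,   73,   36, 1407], dtype=int32)]
[array([ 0.5146,  0.0659, -0.3338]), np.float64(0.049), array([288, 219,  21,  45, 720], dtype=int32)]
[311.96390812 537.28158645]
```

>>> arm_command(steps=[{"slide": [0.017,-0.0325,0],"rot": [0,0,0.54],"grip": 0.7},{"slide": [0.017,-0.0325,0],"rot": [0,0,0.54],"grip": 0.7},{"slide": [0.017,-0.0325,0],"rot": [0,0,0.54],"grip": 0.7},{"slide": [0.017,-0.0325,0],"rot": [0,0,0.54],"grip": 0.7},{"slide": [0.017,-0.0325,0],"rot": [0,0,0.54],"grip": 0.7},{"slide": [0.017,-0.0325,0],"rot": [0,0,0.54],"grip": 0.7},{"slide": [0.017,-0.0325,0],"rot": [0,0,0.54],"grip": 0.7},{"slide": [0.017,-0.0325,0],"rot": [0,0,0.54],"grip": 0.7}])

```text
time: 2.1
ee_pos: [0.3187, 0.3368, 0.2228]
eef_rot: [0.11, 0.994, 0.0, 0.0]
ft_force: [0.5, 0.3, -0.5]
width: 0.0605
grip_force: 0.0
```

>>> arm_command(steps=[{"slide": [0.017,-0.0325,0],"rot": [0,0,0],"grip": 0.7},{"slide": [0.017,-0.0325,0],"rot": [0,0,0],"grip": 0.7},{"slide": [0.017,-0.0325,0],"rot": [0,0,0],"grip": 0.7},{"slide": [0.017,-0.0325,0],"rot": [0,0,0],"grip": 0.7},{"slide": [0.017,-0.0325,0],"rot": [0,0,0],"grip": 0.7},{"slide": [0.017,-0.0325,0],"rot": [0,0,0],"grip": 0.7},{"slide": [0.017,-0.0325,0],"rot": [0,0,0],"grip": 0.7},{"slide": [0,0,0],"rot": [0,0,0],"grip": 0.7}])

```text
time: 3.1
ee_pos: [0.4381, 0.108, 0.2228]
eef_rot: [0.112, 0.994, 0.0, 0.0]
ft_force: [-0.6, 0.8, 0.1]
width: 0.0609
grip_force: 0.0
```

>>> arm_command(steps=[{"slide": [0.004,-0.01,-0.026],"rot": [0,0,0],"grip": 0.7},{"slide": [0.004,-0.01,-0.026],"rot": [0,0,0],"grip": 0.7},{"slide": [0.004,-0.01,-0.026],"rot": [0,0,0],"grip": 0.7},{"slide": [0,0,-0.026],"rot": [0,0,0],"grip": 0.7},{"slide": [0,0,-0.026],"rot": [0,0,0],"grip": 0.7},{"slide": [0,0,-0.026],"rot": [0,0,0],"grip": 0.7},{"slide": [0,0,-0.03],"rot": [0,0,0],"grip": 0.7},{"slide": [0,0,-0.022],"rot": [0,0,0],"grip": 0.7}])

```text
time: 4.1
ee_pos: [0.4486, 0.0813, 0.0135]
eef_rot: [0.109, 0.994, 0.0, -0.0]
ft_force: [-0.4, 0.4, 0.9]
width: 0.0611
grip_force: 0.0
```

Run:
```python
from fit import *
t=eyes.camera("top"); s=eyes.camera("side")
a=t["pixels"][150:330,180:380]; b=s["pixels"][150:330,220:420]
cv2.imwrite("pics/m1.png",cv2.resize(np.hstack([a,b])[:,:,::-1],None,fx=2,fy=2,interpolation=cv2.INTER_CUBIC))
st=sensors.read_state(); print(st["ee_pos"],st["eef_rot"],st["ft_force"],st["time"])
```

```text
[0.44737957 0.08073342 0.01278271] [ 1.09487953e-01  9.93986293e-01 -8.14503630e-04 -1.72433625e-03] [ 0.05001379 -0.12014682  1.40815374] 4.2
```

View pics/m1.png

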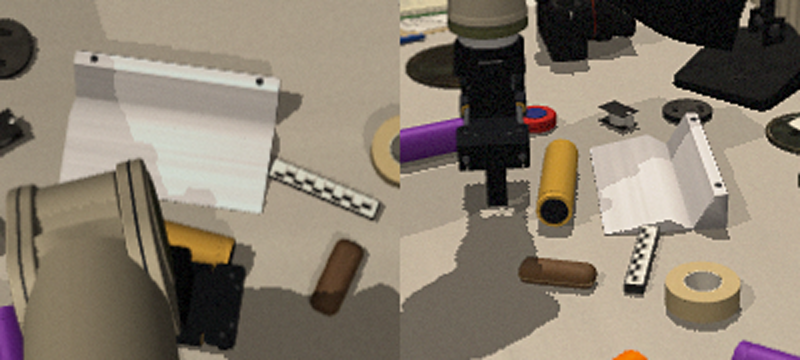

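>>> arm_command(steps=[{"slide": [0.0098,-0.0022,0],"rot": [0,0,0],"grip": 0.7},{"slide": [0.0098,-0.0022,0],"rot": [0,0,0],"grip": 0.7},{"slide": [0.0078,-0.0017,0],"rot": [0,0,0],"grip": 0.7},{"slide": [0.0049,-0.0011,0],"rot": [0,0,0],"grip": 0.7},{"slide": [0.0049,-0.0011,0],"rot": [0,0,0],"grip": 0.7},{"slide": [0.0049,-0.0011,0],"rot": [0,0,0],"grip": 0.7},{"slide": [0.0049,-0.0011,0],"rot": [0,0,0],"grip": 0.7},{"slide": [0.0049,-0.0011,0],"rot": [0,0,0],"grip": 0.7}])

```text
time: 5.2
ee_pos: [0.5014, 0.0687, 0.0146]
eef_rot: [0.11, 0.994, 0.0, -0.0]
ft_force: [-0.1, -0.8, 0.1]
width: 0.0611
grip_force: 0.1
```

```bash
cat > look.py <<'E'
import fit,sys
from fit import *
g=[float(v) for v in sys.argv[1:4]]; z=float(sys.argv[4])
s=eyes.camera("side"); st=sensors.read_state()
def loc(q):
    d=np.array(q[:2])-[.6537,.0451]; c,n=np.cos(-.22),np.sin(-.22); return np.round([d@[c,n],d@[-n,c]],4)
e0=proj(s,[g[0],g[1],z])
def m2(p):
    h=cv2.cvtColor(p["pixels"],cv2.COLOR_RGB2HSV); m=cv2.inRange(h,(15,110,50),(28,255,255))
    # the dark disc at the near end: dark region inside the hull of the guess's near end
    a=np.array([-np.sin(g[2]),np.cos(g[2])]); e=proj(p,[g[0]-.07*a[0],g[1]-.07*a[1],z])
    w=np.zeros_like(m); cv2.circle(w,tuple(int(round(v)) for v in e),12,255,-1)
    return m|(cv2.inRange(h[...,2],0,45)&w)
fit.mask=m2
v,f,_=tube(s,g,z)
print("tube rest-frame",loc(v),"rel yaw",round(v[2]+.22,3),"iou err",round(f,3)); print("tcp",loc(st["ee_pos"]),round(st["ee_pos"][2],4),st["eef_rot"].round(3),"F",np.round(st["ft_force"],1),"t",st["time"])
if len(sys.argv)>5:
    c=s["pixels"][170:300,230:420]; cv2.imwrite("pics/"+sys.argv[5],cv2.resize(c[:,:,::-1],None,fx=4,fy=4,interpolation=cv2.INTER_CUBIC))
E
python3 look.py .53 .06 -.22 .02
```

```text
tube rest-frame [-0.1189 -0.0133] rel yaw -0.12 iou err 0.178
tcp [-0.1532 -0.0102] 0.0147 [0.11  0.994 0.    0.   ] F [ 0.9 -0.6 -0. ] t 5.25
```

```bash
python3 look.py .535 .06 -.28 .02 v2.png
```

```text
tube rest-frame [-0.1171 -0.0135] rel yaw -0.112 iou err 0.186
tcp [-0.1535 -0.0103] 0.0146 [ 0.11   0.994 -0.     0.   ] F [ 0.1 -0.7 -0.3] t 5.3
```

View pics/v2.png

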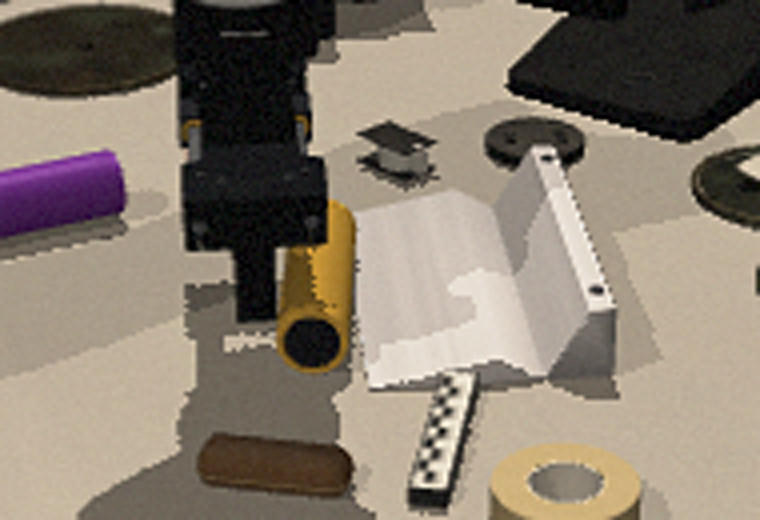

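```bash
cat > look.py <<'E'
import sys
from fit import *
g=[float(v) for v in sys.argv[1:4]]; z=float(sys.argv[4])
s=eyes.camera("side"); st=sensors.read_state()
def loc(q):
    d=np.array(q[:2])-[.6537,.0451]; c,n=np.cos(-.22),np.sin(-.22); return np.round([d@[c,n],d@[-n,c]],4)
c0,n0=np.cos(-.22),np.sin(-.22)
G=[.6537+c0*g[0]-n0*g[1],.0451+n0*g[0]+c0*g[1],g[2]-.22]
h=cv2.cvtColor(s["pixels"],cv2.COLOR_RGB2HSV); S=4
up=lambda m:cv2.resize(m,None,fx=S,fy=S)>127
y=up(cv2.inRange(h,(13,110,50),(30,255,255))); ok=~up(cv2.dilate(cv2.inRange(h[...,2],0,50),np.ones((2,2))))
c=proj(s,[G[0],G[1],z])*S; w=np.zeros(y.shape,np.uint8); cv2.circle(w,tuple(int(v) for v in c),45*S,1,-1); y&=w>0
def cost(v):
    i=np.zeros(y.shape,np.uint8); cv2.fillConvexPoly(i,np.round((hull(s,*v,z=z)+.5)*S).astype(np.int32),1)
    return ((i!=y)&ok).sum()/((i>0)|y).sum()
o=minimize(cost,G,method="Nelder-Mead",options=dict(initial_simplex=np.array(G)+np.array([[0,0,0],[.015,0,0],[0,.015,0],[0,0,.1]])))
print("tube rest-frame",loc(o.x),"rel yaw",round(o.x[2]+.22,3),"err",round(o.fun,3)); print("tcp",loc(st["ee_pos"]),round(st["ee_pos"][2],4),st["eef_rot"].round(3),"F",np.round(st["ft_force"],1),"t",st["time"])
if len(sys.argv)>5:
    c=s["pixels"][170:300,230:420]; cv2.imwrite("pics/"+sys.argv[5],cv2.resize(c[:,:,::-1],None,fx=4,fy=4,interpolation=cv2.INTER_CUBIC))
E
python3 look.py -.115 -.012 0 .02;python3 look.py -.12 -.01 -.05 .02
```

```text
tube rest-frame [-0.1158 -0.0118] rel yaw -0.102 err 0.093
tcp [-0.1538 -0.0103] 0.0146 [ 0.11   0.994 -0.     0.   ] F [-0.1 -0.5  0.1] t 5.35
tube rest-frame [-0.1146 -0.0128] rel yaw -0.11 err 0.102
tcp [-0.1541 -0.0103] 0.0145 [ 0.11   0.994  0.    -0.   ] F [-0.5 -0.5  0.1] t 5.4
```

>>> arm_command(steps=[{"slide": [0.0039,-0.0009,0],"rot": [0,0,0],"grip": 0.7},{"slide": [0.0039,-0.0009,0],"rot": [0,0,0],"grip": 0.7},{"slide": [0.0039,-0.0009,0],"rot": [0,0,0],"grip": 0.7},{"slide": [0.0039,-0.0009,0],"rot": [0,0,0],"grip": 0.7},{"slide": [0.0039,-0.0009,0],"rot": [0,0,0],"grip": 0.7},{"slide": [0.0039,-0.0009,0],"rot": [0,0,0],"grip": 0.7},{"slide": [0.0039,-0.0009,0],"rot": [0,0,0],"grip": 0.7},{"slide": [0.0039,-0.0009,0],"rot": [0,0,0],"grip": 0.7}])

```text
time: 6.4
ee_pos: [0.5319, 0.0617, 0.0144]
eef_rot: [0.11, 0.994, 0.0, -0.001]
ft_force: [-5.1, 1.2, 3.1]
width: 0.061
grip_force: 2.5
```

```bash
python3 look.py -.095 -.012 -.05 .02 v3.png
```

```text
tube rest-frame [-0.0905 -0.0084] rel yaw -0.043 err 0.051
tcp [-0.1217 -0.0104] 0.0146 [ 0.11   0.994  0.    -0.   ] F [-1.7  0.2  1.1] t 6.45
```

View pics/v3.png

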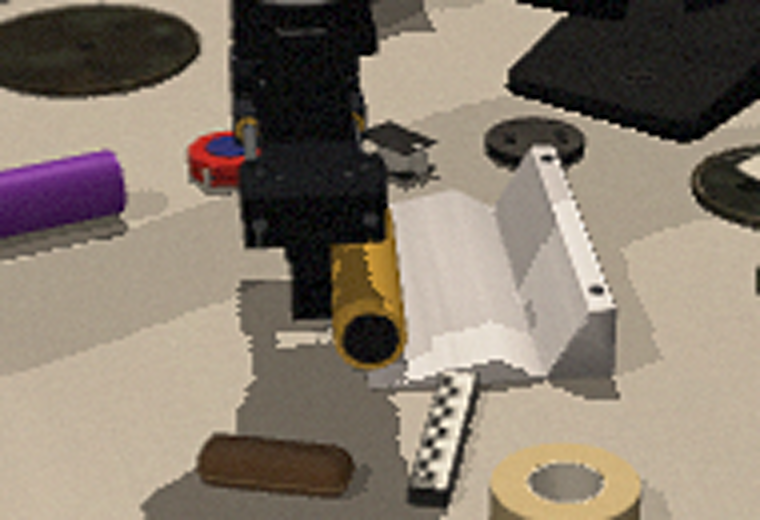

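>>> arm_command(steps=[{"slide": [0.0039,-0.0009,0.0008],"rot": [0,0,0],"grip": 0.7},{"slide": [0.0039,-0.0009,0.0008],"rot": [0,0,0],"grip": 0.7},{"slide": [0.0039,-0.0009,0.0008],"rot": [0,0,0],"grip": 0.7},{"slide": [0.0039,-0.0009,0.0008],"rot": [0,0,0],"grip": 0.7},{"slide": [0.0039,-0.0009,0.0008],"rot": [0,0,0],"grip": 0.7},{"slide": [0.0039,-0.0009,0.0008],"rot": [0,0,0],"grip": 0.7},{"slide": [0.0039,-0.0009,0.0008],"rot": [0,0,0],"grip": 0.7},{"slide": [0.0039,-0.0009,0.0008],"rot": [0,0,0],"grip": 0.7}])

```text
time: 7.45
ee_pos: [0.5633, 0.0544, 0.0209]
eef_rot: [0.11, 0.994, 0.0, -0.0]
ft_force: [-4.6, -0.1, 2.6]
width: 0.061
grip_force: 2.5
```

```bash
python3 look.py -.06 -.012 -.02 .0285
```

```text
tube rest-frame [-0.06   -0.0122] rel yaw 0.005 err 0.021
tcp [-0.0895 -0.0106] 0.0211 [0.11  0.994 0.    0.   ] F [-1.9  0.4  2. ] t 7.5
```

>>> arm_command(steps=[{"slide": [0.0039,-0.0009,0.0008],"rot": [0,0,0],"grip": 0.7},{"slide": [0.0039,-0.0009,0.0008],"rot": [0,0,0],"grip": 0.7},{"slide": [0.0039,-0.0009,0.0008],"rot": [0,0,0],"grip": 0.7},{"slide": [0.0039,-0.0009,0.0008],"rot": [0,0,0],"grip": 0.7},{"slide": [0.0039,-0.0009,0.0008],"rot": [0,0,0],"grip": 0.7},{"slide": [0.0039,-0.0009,0.0008],"rot": [0,0,0],"grip": 0.7},{"slide": [0.0039,-0.0009,0.0008],"rot": [0,0,0],"grip": 0.7},{"slide": [0.0029,-0.0007,0.0008],"rot": [0,0,0],"grip": 0.7}])

```text
time: 8.5
ee_pos: [0.5936, 0.0474, 0.0273]
eef_rot: [0.11, 0.994, 0.0, -0.0]
ft_force: [-3.8, 0.5, 2.5]
width: 0.0608
grip_force: 2.1
```

```bash
python3 look.py -.03 -.012 0 .0355
```

```text
tube rest-frame [-0.0295 -0.0116] rel yaw 0.01 err 0.022
tcp [-0.0585 -0.0109] 0.0275 [0.11  0.994 0.    0.   ] F [-1.1  0.3  0.8] t 8.55
```

Over the lip, slowly: 3 rows × 2.5 mm, then smaller, ending with the fingers standing still.

>>> arm_command(steps=[{"slide": [0.0024,-0.0005,0.0004],"rot": [0,0,0],"grip": 0.7},{"slide": [0.0024,-0.0005,0.0004],"rot": [0,0,0],"grip": 0.7},{"slide": [0.002,-0.0004,0.0002],"rot": [0,0,0],"grip": 0.7},{"slide": [0.0015,-0.0003,0],"rot": [0,0,0],"grip": 0.7},{"slide": [0.0015,-0.0003,0],"rot": [0,0,0],"grip": 0.7},{"slide": [0,0,0],"rot": [0,0,0],"grip": 0.7},{"slide": [0,0,0],"rot": [0,0,0],"grip": 0.7},{"slide": [0,0,0],"rot": [0,0,0],"grip": 0.7}])

```text
time: 9.55
ee_pos: [0.6034, 0.0454, 0.0284]
eef_rot: [0.11, 0.994, 0.0, -0.0]
ft_force: [0.1, 0.3, 0.3]
width: 0.061
grip_force: 0.0
```

```bash
python3 look.py -.01 -.012 0 .029 v4.png
```

```text
tube rest-frame [-0.0077 -0.0125] rel yaw 0.002 err 0.029
tcp [-0.0491 -0.0106] 0.0284 [ 0.11   0.994  0.    -0.   ] F [-0.1  0.3  0.6] t 9.6
```

View pics/v4.png

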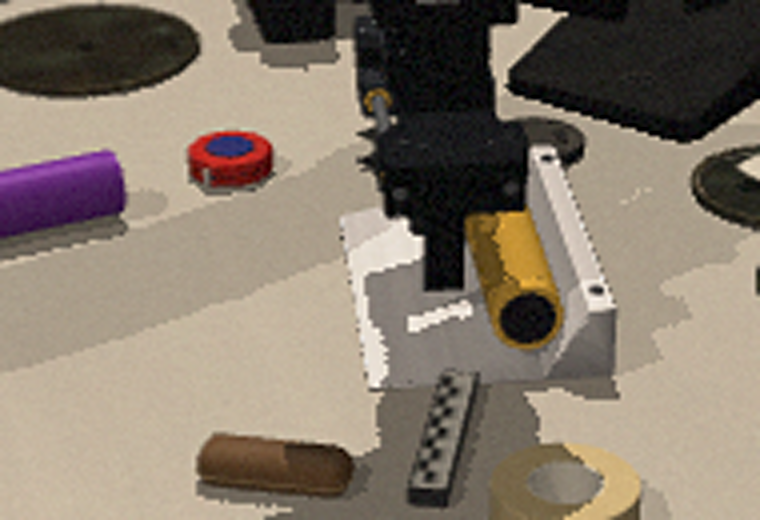

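The tube sits in the groove (x = -7.7 mm, parallel, 12 mm off centre, near end at crop (527,318)), and the fingers are free. Backing off and up.

>>> arm_command(steps=[{"slide": [-0.01,0.002,0.004],"rot": [0,0,0],"grip": 0.7},{"slide": [-0.01,0.002,0.01],"rot": [0,0,0],"grip": 0.7},{"slide": [-0.01,0.002,0.02],"rot": [0,0,0],"grip": 0.7},{"slide": [-0.01,0.002,0.025],"rot": [0,0,0],"grip": 0.7},{"slide": [-0.01,0.002,0.03],"rot": [0,0,0],"grip": 0.7},{"slide": [-0.02,0.004,0.03],"rot": [0,0,0],"grip": 0.7},{"slide": [-0.02,0.004,0.02],"rot": [0,0,0],"grip": 0.7},{"slide": [0,0,0],"rot": [0,0,0],"grip": 0.7}])

```text
time: 10.6
ee_pos: [0.5132, 0.0641, 0.1694]
eef_rot: [0.109, 0.994, 0.001, 0.001]
ft_force: [0.7, 0.9, 0.2]
width: 0.0611
grip_force: 0.0
```

```bash
python3 look.py -.01 -.012 0 .029 v5.png; python3 look.py -.01 -.012 0 .029
```

```text
tube rest-frame [-0.0076 -0.0133] rel yaw -0.005 err 0.048
tcp [-0.1411 -0.0123] 0.1682 [0.11  0.994 0.001 0.001] F [0.2 0.2 0.3] t 10.65
tube rest-frame [-0.0076 -0.0134] rel yaw -0.005 err 0.048
tcp [-0.1409 -0.0126] 0.1674 [0.11  0.994 0.    0.   ] F [ 0.5  0.5 -1. ] t 10.7
```

View pics/v5.png

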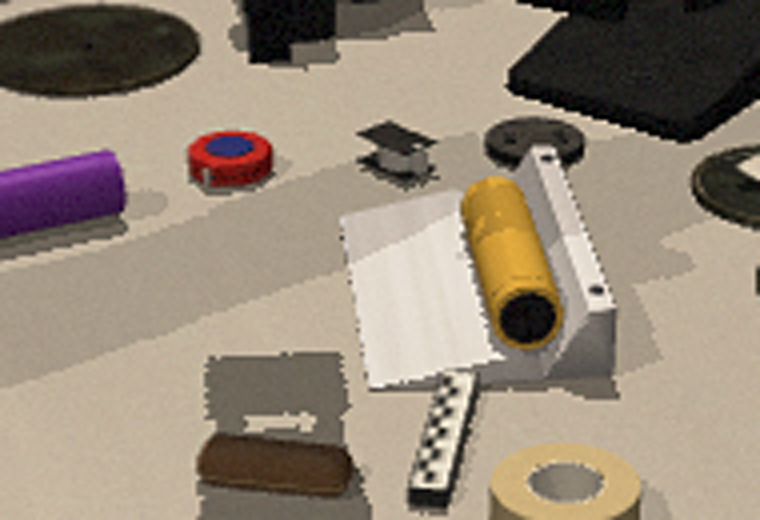

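The tube lies still along the groove with its near end at crop (527,318), wholly on the rest, the gripper is clear and the bystanders are where they were.

```bash
python3 -c "
from bench import order; print(order.close_job())"
```

```text
the job is handed in; nothing more can be done
None
```

The brass tube was rolled up the ramp and now lies still in the V groove, parallel to it with its whole length on the rest; the arm is clear, the bystanders in view have not moved, and the job was handed in at about 11 s.

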